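# Put four rings away on two post stands, wider below narrower

## Robot

A 6-joint arm with a two-finger parallel gripper is mounted at the origin on a cart in front of the work surface, level with it; the furniture and walls round the work are solid. World frame = base frame: x ahead of the robot, y to its left, z up, the work surface at z = 0. Lengths are in m, angles in rad, forces in N, time in s.
With the tool pointing down it reaches from about 0.375 to 0.9 m from the base axis. Payload 3.1 kg.
Tool frame: the origin (TCP) lies between the finger pads; the fingertips stand 14 mm ahead of it and the grasp point (between the pads) lies 5 mm behind it (robot.finger_overhang is the distance from the TCP to the fingertips, in m); z points along the fingers, y is the line along which they close (so a half turn about z gives the same grasp; the last joint's range is limited). The gripper opens to 87 mm and grips with 3 to 60 N. Pads are 19 mm wide; open, the fingers measure 117 mm over their backs; the gripper's body (75 mm by 190 mm) begins 51 mm behind the grasp point.
Start: joints at [1.157, 0.527, 1.433, -0, 1.181, -0.178], TCP at [0.146, 0.608, 0.237] pointing down, gripper open.
Joint ranges: [-3.08, 3.08], [-0.75, 2.2], [0.22, 2.44], [-1.43, 4.57], [0, 2.65], [-2.85, 2.85]. Speed limits (rad/s): [2.79, 2.79, 3.14, 3.14, 3.14, 3.14].

## Interface

Orientations are given as a unit quaternion [x, y, z, w].
In Python, from rig import monitor, cams, workorder, robot gives the robot as it stands.
- The arm moves only by the tool send_rows, never from a script. Its argument "moves" is one flat list of numbers, 7 for each row, row after row: the opening, from 0 (shut) to 1 (fully open), then the shift along the world's x, y, z in cm, then the turn, a rotation vector about the world's x, y, z in rad. A call has 1 to 5 rows; each row is the pose to reach, as a shift and turn from the pose commanded when the call began; what a row does not reach only later rows make up. A row lasts 1/12 s, in which the tool goes at most 41.7 mm and 7.16 degrees, less where a joint would pass 70% of its speed; a pose out of reach is approached as far as the arm can. A call with a gripper value outside its range is refused whole. The fingers move at their own pace and stop on an object; "grip_force" is the grip in N (left out, the last holds). Time passes only in rows, so rows that repeat a pose let the fingers close. It gives the time, the measured TCP pose, the force, the opening and the grip force at its end, in the units of the state.
- monitor.get_obs(): the state, without advancing time (a new reading comes with each control period).
- cams.camera(name): name is "scene" or "side" or "wrist"; returns a dict with "pixels" (480x640x3 uint8, blue, green, red), "range_z" (480x640 float32, m along the optical axis (not along the pixel's ray), 0 where there is no reading), "fovy" (degrees; the focal length in pixels is half the picture's height over the tangent of half this angle, whatever the lens; pixels are square), "cx", "cy" (the principal point, pixels), "rvec" (rotation vector, rad) and "tvec" (3), from world to camera coordinates, as OpenCV has them; the wrist camera has in their place "hand_eye" (4x4, takes a point from camera to tool coordinates, whose origin is the TCP and whose axes are the flange's). Camera axes: x right, y down, z forward; pixel columns grow to the right and rows downward; lengths in m; the calibration is good to about 2 mm. A picture is of the moment at which its call begins: read the wrist's pose just before it.
- workorder.hand_in(): hands the job in; it is judged then, once.
The state is a dict: "time": time; "q": joint angles; "joint_velocities": joint speeds; "joint_torque": joint torques, N m; "position": TCP position; "tool_rot": TCP orientation; "ft_force": force on the tool from outside, world axes, zero at the start; "moment": the same for the moment, N m; "grip_width": finger opening in m; "grip_force": force on a finger pad.
Only numpy, scipy, OpenCV 4.12 (cv2) and the standard library are available. Lean on these libraries where they do the work, as an engineer would, in place of code of your own. Each camera call takes 0.05 s, during which the arm holds its last target. There are 200 camera calls.

## Task

Put the four loose rings that lie along the front of the bench away on the two ring stands there (the black rings at the far back of the bench stay where they are): the two black rings over the tall thin post of the square wooden stand, the brass ring and the plain steel ring over the short thick post of the round grey stand. On each stand the wider ring lies flat on the base and the narrower one lies flat on top of it. Leave the white grease pot and the loose turned steel disc where they stand.

Things in the scene. Friction and masses are not known exactly. Their poses are not given: they have to be found in the camera images.
- tall_stand: Ring stand, fixed to the bench while you work: square light-wood base 76 x 76 x 12 mm with a small screw in each corner, and at its centre an upright steel post 8 mm in diameter with a rounded tip, rising 50 mm above the base (tip 62 mm above the bench). Origin: centre of the base's underside, z up, x and y along the base's edges; the post stands on the z axis.
- short_stand: Ring stand, fixed to the bench while you work: round grey base 76 mm in diameter, 12 mm high, and at its centre an upright steel post 18 mm in diameter with a rounded tip, rising 32 mm above the base (tip 44 mm above the bench). Origin: centre of the base's underside, z up; the post stands on the z axis.
- wide_black_ring: Wide blackened setting ring lying flat near the front edge of the bench (not one of the two fixed ones about 0.9 m away at the back), 62 mm outside diameter, 11 mm high, 0.12 kg; a post up to 26 mm passes through its hole. Origin: centre of its underside, z up (axis of the hole).
- small_black_ring: Small blackened setting ring lying flat near the front edge of the bench (not one of those at the back), 47 mm outside diameter, 13 mm high with a groove round its rim, 0.12 kg; a post up to 17 mm passes through its hole. Origin: centre of its underside, z up (axis of the hole).
- brass_ring: Thin-walled brass ring lying flat, 41 mm outside diameter, 10.5 mm high, hole about 33 mm, 0.045 kg. Origin: centre of its underside, z up (axis of the hole).
- steel_ring: Plain thick-walled bright steel spacer ring lying flat, 54 mm outside diameter, hole 30 mm, 14 mm high, 0.12 kg. Origin: centre of its underside, z up (axis of the hole).
- grease_pot: White round plastic grease pot with lid, 34 mm in diameter, 28 mm high, standing loose on the bench; not part of the job, leave it. Origin: centre of its underside.
- steel_disc: Turned grey steel disc with radial slots in its top and no through hole, 32 mm in diameter, 14 mm high, lying loose on the bench; not part of the job, leave it. Origin: centre of its underside.
Not all that is in view belongs to the job. Of the things that look like the brass_ring, take the one that is farthest to the robot's right at the start.

How it is judged:
By the outcome, as a careful person would: the job done as asked, in the order asked, and still so for the second after the job is handed in, with the robot touching nothing.
It also fails if it takes over 120 s, if anything falls off the work surface, if the arm or the gripper's body presses on something with over 40 N, if the wrist force passes 120 N, or if a joint passes its speed limit or range.

## Working session

There is one attempt and no reset: what is moved stays moved. The work goes in short steps, Python scripts to look and compute and a tool call to move; the robot and the scene stay as the last step left them, time stands still between calls to the robot, and variables do not carry over. Pictures are saved under pics/ and viewed, at most 14 in all, crops included, and the job is handed in when it is done.

Besides the shell and the picture viewer there is one more tool, called after "Request:" in YAML: its name, and indented under it one key for each argument. send_rows: Moves the arm, as the interface text tells. Its arguments: {"type":"object","properties":{"moves":{"type":"array","items":{"type":"number"}},"grip_force":{"type":"number"}},"required":["moves"]}

```bash
ls; mkdir -p pics
cat > h.py <<'E'
import numpy as np, cv2
from scipy.spatial.transform import Rotation as R
from rig import monitor, cams, workorder, robot
def K(c):
    f=240/np.tan(np.radians(c["fovy"])/2); return f
def pose(c,ob=None):
    "camera->world Rot, origin"
    if "hand_eye" in c:
        H=np.array(c["hand_eye"]); Rt=R.from_quat(ob["tool_rot"]).as_matrix()
        return Rt@H[:3,:3], Rt@H[:3,3]+np.array(ob["position"])
    Rm=R.from_rotvec(np.ravel(c["rvec"])).as_matrix(); return Rm.T, -Rm.T@np.ravel(c["tvec"])
def cloud(c,ob=None):
    f=K(c);z=c["range_z"];v,u=np.mgrid[:480,:640]
    P=np.stack([(u-c["cx"])/f*z,(v-c["cy"])/f*z,z],-1)
    A,o=pose(c,ob);return P@A.T+o
def ray(c,u,v,h,ob=None):
    f=K(c);A,o=pose(c,ob);d=A@np.array([(u-c["cx"])/f,(v-c["cy"])/f,1.]);return o+d*(h-o[2])/d[2]
def proj(c,p,ob=None):
    f=K(c);A,o=pose(c,ob);q=A.T@(np.array(p)-o);return q[:2]/q[2]*f+np.array([c["cx"],c["cy"]])
E
python3 - <<'E'
from h import *
ob=monitor.get_obs();print({k:np.round(v,3).tolist() for k,v in ob.items()})
for n in ["scene","side","wrist"]:
    c=cams.camera(n);cv2.imwrite(f"pics/{n}0.png",c["pixels"])
    A,o=pose(c,ob);print(n,c["fovy"],c["cx"],c["cy"],o.round(3),A[:,2].round(2))
    np.save(n+"0.npy",c,allow_pickle=True)
print(robot, getattr(robot,'__dict__',None))
E
```

```text
pics
{'time': 0.0, 'q': [1.156, 0.528, 1.434, 0.0, 1.181, -0.178], 'joint_velocities': [-0.001, 0.002, 0.002, -0.001, 0.001, 0.001], 'joint_torque': [0.0, -44.004, -17.66, 0.063, 0.058, -0.0], 'position': [0.146, 0.607, 0.236], 'tool_rot': [0.118, 0.993, -0.001, -0.0], 'ft_force': [-0.046, 0.509, 0.914], 'moment': [0.033, -0.028, 0.013], 'grip_force': 0.0, 'grip_width': 0.087}
scene 44.46963639993689 317.0551499537792 240.0138916864249 [-0.488 -0.527  0.731] [ 0.73  0.46 -0.52]
side 45.19217782927931 322.0485044720867 231.41192458223918 [0.4   1.148 0.51 ] [ 0.07 -0.91 -0.41]
wrist 61.76543582673453 320.51860325885883 240.7755090635893 [0.075 0.624 0.384] [ 0.26 -0.06 -0.96]
<Robot object at 0x7fec14758050> {}
```

View pics/scene0.png

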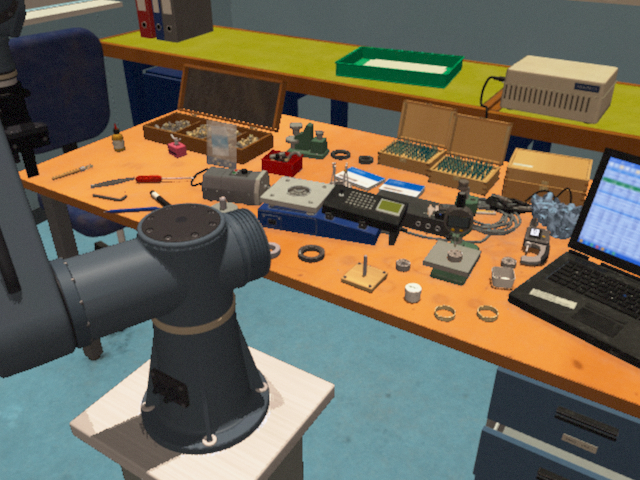

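View pics/side0.png

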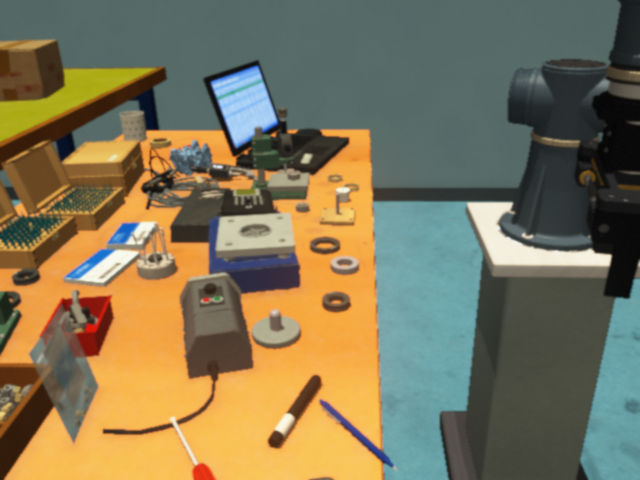

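Scene view: wide black ring (312,254), wooden stand (364,278), pot (413,292), two brass-like rings (445,313) and (487,313), and the steel ring half hidden (271,250). Side view: small black ring (336,301), wide black (325,244), steel ring (345,265), round stand (276,330), and brass candidates (335,178), (350,187) and possibly (160,142). Black rings at scene (341,154), (366,159) are the fixed ones.

Run:
```python
from h import *
s=np.load("scene0.npy",allow_pickle=True).item();d=np.load("side0.npy",allow_pickle=True).item()
for c,l,n in((s,[("wb",312,254,.01),("steel",271,250,.01),("tall",364,285,.012),("b1",445,313,.01),("b2",487,313,.01),("pot",413,286,.028),("disc",403,263,.014),("slot",508,264,.01)],"scene"),(d,[("sb",336,299,.012),("wb",325,243,.01),("steel",345,264,.014),("short",276,331,.012),("b1",335,178,.01),("b2",350,187,.01),("b3",160,142,.01),("tall",338,216,.012)],"side")):
    C=cloud(c)
    for k,u,v,h in l: print(n,k,ray(c,u,v,h).round(3)[:2],C[v,u].round(3))
# crop
c=s["pixels"][230:340,240:540];cv2.imwrite("pics/crop_s.png",cv2.resize(c,(780,286),interpolation=cv2.INTER_CUBIC))
c=d["pixels"][120:360,130:390];cv2.imwrite("pics/crop_d.png",cv2.resize(c,None,fx=2.4,fy=2.4,interpolation=cv2.INTER_CUBIC))
```

```text
scene wb [0.468 0.09 ] [0.481 0.098 0.   ]
scene steel [0.433 0.18 ] [ 0.448  0.192 -0.002]
scene tall [ 0.421 -0.07 ] [ 0.424 -0.069  0.01 ]
scene b1 [ 0.424 -0.25 ] [ 0.437 -0.246 -0.001]
scene b2 [ 0.468 -0.32 ] [ 0.481 -0.317 -0.   ]
scene pot [ 0.451 -0.168] [ 0.45  -0.168  0.028]
scene disc [ 0.539 -0.105] [ 0.544 -0.103  0.01 ]
scene slot [ 0.664 -0.303] [ 0.664 -0.304  0.01 ]
side sb [0.441 0.32 ] [0.441 0.305 0.003]
side wb [0.472 0.099] [ 0.474  0.076 -0.001]
side steel [0.429 0.197] [0.43  0.172 0.001]
side short [0.528 0.416] [0.528 0.418 0.013]
side b1 [ 0.47  -0.303] [ 0.471 -0.327  0.002]
side b2 [ 0.429 -0.233] [ 0.429 -0.261 -0.   ]
side b3 [ 1.062 -0.662] [ 1.052 -0.635  0.018]
side tall [ 0.452 -0.038] [ 0.451 -0.032  0.014]
```

View pics/crop_s.png

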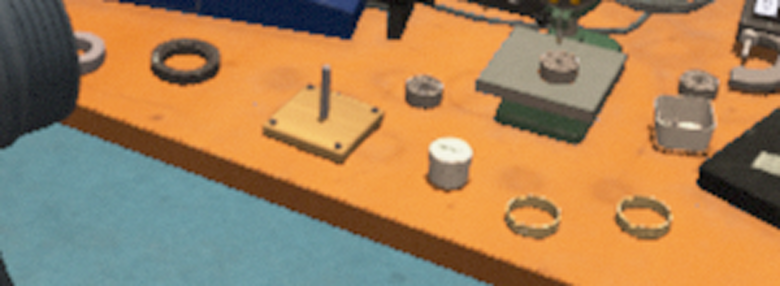

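View pics/crop_d.png

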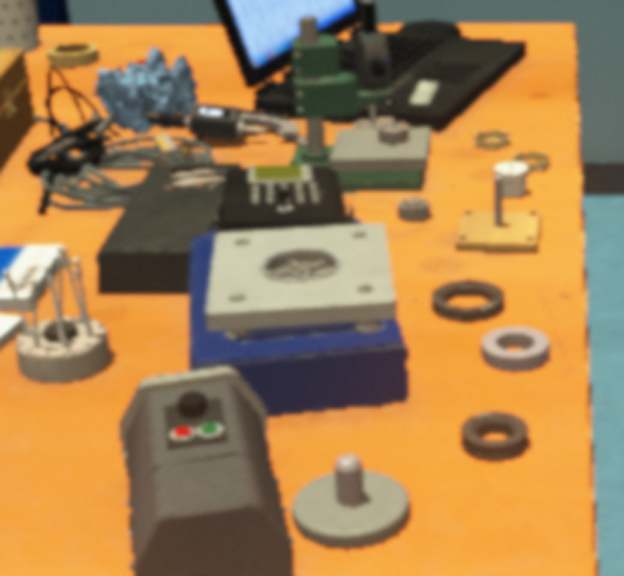

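The crops confirm it: the brass candidates are crop_s (532,216) and (643,217) on the bench, plus a far tape-like roll at side (160,142), (1.06,-0.66), which is out of reach and wide. I choose the bench ring that is rightmost, scene (487,313), around (0.47,-0.32). The steel ring (plain grey, with a through hole) is at side (345,265), and the small black ring is at side (336,301).

Run:
```python
from h import *
H=np.zeros((16,34))
for n in("scene","side"):
    c=np.load(n+"0.npy",allow_pickle=True).item();P=cloud(c)[c["range_z"]>0]
    P=P[(P[:,0]>.34)&(P[:,0]<.82)&(P[:,1]>-.45)&(P[:,1]<.57)&(P[:,2]<.25)]
    np.maximum.at(H,(((P[:,0]-.34)/.03).astype(int),((P[:,1]+.45)/.03).astype(int)),P[:,2])
print("y(cm)",[int(-45+3*j) for j in range(34)])
for i in range(16): print(34+3*i,*[f"{int(h*1000):3d}" for h in H[i]])
w=np.load("wrist0.npy",allow_pickle=True).item();print(np.array(w["hand_eye"]).round(4))
```

```text
y(cm) [-45, -42, -39, -36, -33, -30, -27, -24, -21, -18, -15, -12, -9, -6, -3, 0, 3, 6, 9, 12, 15, 18, 21, 24, 27, 30, 33, 36, 39, 42, 45, 48, 51, 54]
34   0   0   0   0   0   0   0   0   0   0   0   0   0   0   0   0   0   0   0   0   0   0   0   0   0   0   0   0   0   0   0   0   0   0
37   3   3   2   3   2   3   3   3   4   2   3   3   4   4   4   4   4   3   3   4   2   2   2   2   2   2   2   2   2   2   2   2   2   3
40   3   2   2   3   4   4  12  13   3  30   2  10  15  15  14   3   3   3   2   3  15  15  15   2  14  14  14   3   2   2   2   2   2   2
43   3   4   3  12  12   8  13  13  30  31  27  12  15  64  14   4   3  14  14  12  16  16  15   2  13  15  15   3   3   2   2   2  17  14
46   3   3   3  13  12  11   2   3   3  27   3  11  15  14  15   2   3  13  14  12   3  12   3   2   2  13  11   2   3   2   3   2  18  18
49  29  30  29  25  11   3   3   3   3   3   3   2  10  11  12   2   3  14  13  12   4  17  88  89  88   2   2  14  14  14   2   2   3   4
52  31  31  30  30   4   3  44  45  46  46  43  17  15   3   4   5   4   4  57  91  90  90  91  90  89   2   2  16 
[... 763 characters left out ...]
42  48  47  74  72  43  44  47  50   2   2   2   2   3   1   2   2   2   2   2   2   2   2   3
73  99  83  27  33  34   2   4  15   2   1  56  56  54  46  46  45  44  44   1   1   1  90  88   2   2   2   2   2   2   2   3   2  67 117
76 187 158  33  41  38  34  24  23  26  44  57  57  54  44  47  45  44  45   5   2  92  93  91  25   2   3   2   2  46  47  47   3   4 139
79 249 246  88  83  40  38  24  48  47  47  56  43  45  45  43  44  44  42   2   1  38  79  84  25   2   2   3  47  46  61  53  36   3  53
[[ 6.000e-04 -9.638e-01 -2.665e-01  7.280e-02]
 [ 1.000e+00  3.000e-04  1.000e-03 -4.000e-04]
 [-9.000e-04 -2.665e-01  9.638e-01 -1.481e-01]
 [ 0.000e+00  0.000e+00  0.000e+00  1.000e+00]]
```

Request:
send_rows:
  moves: [1,3,-3.5,0,0,0,0.1,1,6,-7,0,0,0,0.2366,1,9,-10.5,0,0,0,0.2366,1,12,-14,0,0,0,0.2366,1,13,-15,0,0,0,0.2366]

```text
time: 0.57
position: [0.2768, 0.4553, 0.2363]
tool_rot: [-0.0, 1.0, -0.001, -0.0]
ft_force: [-0.1, -0.2, -0.1]
grip_width: 0.0871
grip_force: 0.0
```

Request:
send_rows:
  moves: [1,3,-3.5,0,0,0,0,1,6,-7,0,0,0,0,1,9,-10.5,0,0,0,0,1,12.4,-15,0,0,0,0,1,12.4,-15,0,0,0,0]

```text
time: 0.98
position: [0.4019, 0.305, 0.2365]
tool_rot: [0.0, 1.0, -0.0, 0.0]
ft_force: [0.7, 0.4, 0.2]
grip_width: 0.0869
grip_force: 0.0
```

Run:
```python
from h import *
ob=monitor.get_obs();c=cams.camera("wrist");np.save("w1.npy",dict(c=c,ob=ob),allow_pickle=True)
print(np.round(ob["q"],2),np.round(ob["position"],4),np.round(ob["tool_rot"],4),np.abs(ob["joint_velocities"]).max())
cv2.imwrite("pics/w1.png",c["pixels"])
```

```text
[ 0.43  0.37  1.73 -0.    1.04 -1.14] [0.4019 0.305  0.2365] [ 4.e-04  1.e+00 -4.e-04  4.e-04] 0.6417446535077501
```

View pics/w1.png

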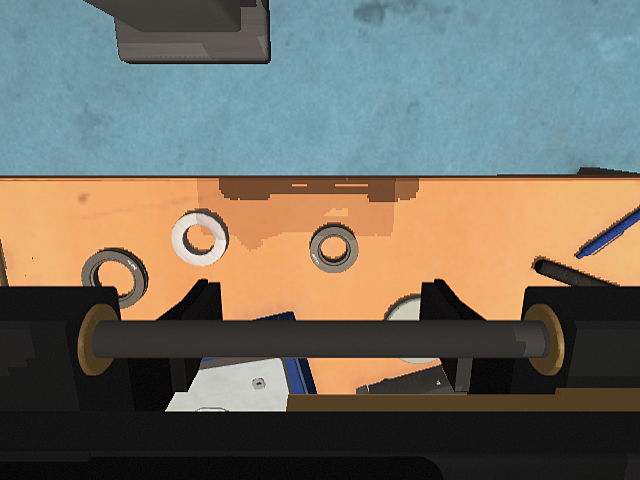

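Wrist view: wide ring at (115,278), steel ring at (200,238), small ring at (334,249), round stand partly hidden behind the finger at (410,320).

```bash
cat >> h.py <<'E'
from scipy.optimize import least_squares
def ringfit(c,ob,u,v,h,r,mask,box=None):
    "outer contour around pixel (u,v); rays to plane h; far-side points; circle of known radius r"
    cs,_=cv2.findContours(mask.astype(np.uint8),cv2.RETR_EXTERNAL,cv2.CHAIN_APPROX_NONE)
    k=min(cs,key=lambda k:-cv2.pointPolygonTest(k,(float(u),float(v)),True) if len(k)>25 else 1e9)[:,0]
    P=np.array([ray(c,a,b,h,ob)[:2] for a,b in k]);o=pose(c,ob)[1][:2]
    x=P.mean(0)
    for _ in range(4):
        d=x-o;d/=np.linalg.norm(d);S=P[(P-x)@d>0.1*r]
        if box: S=S[np.abs(np.linalg.norm(S-x,axis=1)-r)<.004] if _>1 else S
        x=least_squares(lambda q:np.linalg.norm(S-q,axis=1)-r,x,loss="soft_l1",f_scale=.001).x
    e=np.linalg.norm(S-x,axis=1)-r
    return x.round(4),len(S),round(float(e.std())*1000,2),round(float(np.linalg.norm(P-P.mean(0),axis=1).mean())*1000,1)
def notorange(px):
    a=cv2.cvtColor(px,cv2.COLOR_BGR2HSV);return (a[...,1]<110)
E
python3 - <<'E'
from h import *
w=np.load("w1.npy",allow_pickle=True).item();c,ob=w["c"],w["ob"]
m=notorange(c["pixels"]);m[283:]&=False if False else True
d=np.load("side0.npy",allow_pickle=True).item();md=notorange(d["pixels"])
for n,u,v,h,r in(("steel",200,215,.014,.027),("small",334,230,.013,.0235),("wide",115,254,.011,.031)):
    print("w",n,ringfit(c,ob,u,v,h,r,m))
for n,u,v,h,r in(("steel",345,273,.014,.027),("small",336,309,.013,.0235),("wide",325,250,.011,.031),("short",276,340,.012,.038)):
    print("d",n,ringfit(d,None,u,v,h,r,md))
for n,u,v,z in (("small",334,249,0),("short",276,330,0)):pass
s=cloud(d);P=s[(s[...,2]>.022)&(s[...,2]<.05)&(np.abs(s[...,0]-.528)<.03)&(np.abs(s[...,1]-.416)<.03)];print("post",P.mean(0),len(P))
cv2.imwrite("pics/md.png",np.hstack([m*255,md*255]).astype(np.uint8)[150:400])
s=np.load("scene0.npy",allow_pickle=True).item();P=cloud(s);P=P[(P[...,2]>.025)&(P[...,2]<.06)&(np.abs(P[...,0]-.43)<.03)&(np.abs(P[...,1]+.05)<.03)];print("tpost",P.mean(0),len(P))
E
```

```text
w steel (array([0.4297, 0.1886]), 74, 0.47, 27.2)
w small (array([0.4404, 0.3174]), 63, 0.39, 23.5)
w wide (array([0.6927, 0.6378]), 117, 6.89, 193.7)
d steel (array([0.4308, 0.1918]), 29, 1.19, 30.7)
d small (array([0.4408, 0.3284]), 55, 3.54, 18.1)
d wide (array([0.4729, 0.1119]), 55, 3.99, 23.8)
d short (array([0.5294, 0.4119]), 59, 7.33, 40.7)
post [0.52812138 0.41353741 0.03459163] 180
tpost [ 0.45296324 -0.05491974  0.04477135] 52
```

Request:
send_rows:
  moves: [0.85,1.4,-4,0,0,0,0,0.85,2.8,-8,0,0,0,0,0.85,2.8,-11.6,-2,0,0,0,0.85,2.8,-11.6,-6,0,0,0,0.85,2.8,-11.6,-10,0,0,0]

```text
time: 1.45
position: [0.43, 0.1901, 0.137]
tool_rot: [0.002, 1.0, 0.0, 0.003]
ft_force: [0.2, -0.2, -0.9]
grip_width: 0.0746
grip_force: 0.0
```

Request:
send_rows:
  moves: [0.85,0,0,-3,0,0,0,0.85,0,0,-6,0,0,0,0.85,0,0,-6,0,0,0,0.85,0,0,-6,0,0,0]

```text
time: 1.78
position: [0.4268, 0.1916, 0.0754]
tool_rot: [-0.0, 1.0, -0.0, -0.002]
ft_force: [0.5, -0.2, 0.0]
grip_width: 0.074
grip_force: 0.0
```

Run:
```python
from h import *
ob=monitor.get_obs();print(np.round(ob["position"],4))
c=cams.camera("wrist");cv2.imwrite("pics/w2.png",c["pixels"]);np.save("w2.npy",dict(c=c,ob=ob),allow_pickle=True)
m=notorange(c["pixels"])
print(proj(c,[.4297,.1886,.014],ob),proj(c,[.47,.095,.011],ob),proj(c,[.4297,.1886,.0],ob))
```

```text
[0.4268 0.1916 0.0754]
[315.43052073 272.28093611] [156.26686601 335.14487658] [315.72395232 264.22166509]
```

View pics/w2.png

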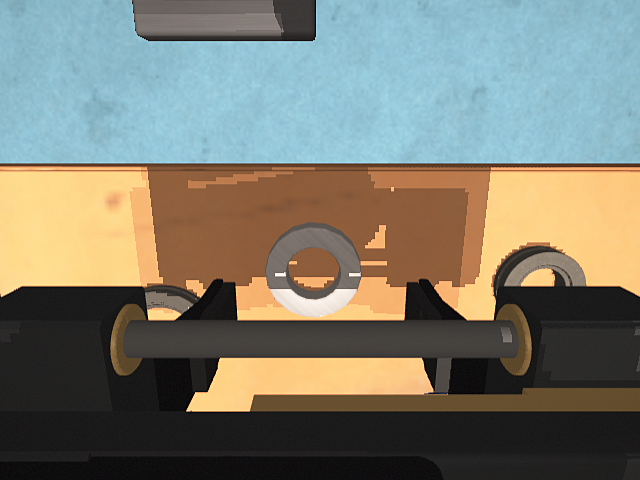

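The steel ring is centred between the fingers at about (314,269), 1 mm from the prediction. Grasping it.

Request:
send_rows:
  moves: [0.85,0.2,-0.3,-2,0,0,0,0.85,0.2,-0.3,-4,0,0,0,0.85,0.2,-0.3,-5.7,0,0,0,0.85,0.2,-0.3,-5.7,0,0,0,0.5,0.2,-0.3,-5.7,0,0,0]
  grip_force: 20

```text
time: 2.25
position: [0.4309, 0.1891, 0.021]
tool_rot: [-0.001, 1.0, 0.0, 0.001]
ft_force: [-0.3, 0.4, 0.1]
grip_width: 0.0713
grip_force: 0.0
```

Request:
send_rows:
  moves: [0.3,0,0,0,0,0,0,0.3,0,0,0,0,0,0,0.3,0,0,0,0,0,0,0.3,0,0,0,0,0,0,0.3,0,0,0,0,0,0]

```text
time: 2.67
position: [0.4309, 0.1888, 0.0209]
tool_rot: [-0.0, 1.0, 0.0, 0.001]
ft_force: [-0.2, -0.7, 7.6]
grip_width: 0.0531
grip_force: 20.0
```

Request:
send_rows:
  moves: [0.3,0,0,3,0,0,0,0.3,0,0,6,0,0,0,0.3,0,0,9,0,0,0,0.3,0,0,11,0,0,0,0.3,0,0,11,0,0,0]

```text
time: 3.08
position: [0.4322, 0.1893, 0.1333]
tool_rot: [-0.001, 1.0, 0.001, 0.004]
ft_force: [-0.1, -0.1, -1.5]
grip_width: 0.0531
grip_force: 20.0
```

Request:
send_rows:
  moves: [0.3,0,2,3,0,0,0,0.3,0,5,5,0,0,0,0.3,2,8,7,0,0,0,0.3,3,11.5,7,0,0,0,0.3,4,15,7,0,0,0]

```text
time: 3.5
position: [0.4709, 0.3402, 0.2004]
tool_rot: [-0.0, 1.0, 0.0, 0.001]
ft_force: [0.5, -0.1, -2.0]
grip_width: 0.0531
grip_force: 20.0
```

Request:
send_rows:
  moves: [0.3,1,3.5,0,0,0,0,0.3,3,7,0,0,0,0,0.3,3,7,0,0,0,0,0.3,3,7,0,0,0,0,0.3,3,7,0,0,0,0]

```text
time: 3.92
position: [0.4985, 0.4079, 0.1976]
tool_rot: [-0.001, 1.0, -0.001, -0.002]
ft_force: [1.4, -0.3, -2.1]
grip_width: 0.0528
grip_force: 20.0
```

Run:
```python
from h import *
for i in range(4):
    ob=monitor.get_obs();c=cams.camera("wrist");print(np.round(ob["position"],4),np.abs(ob["joint_velocities"]).max())
cv2.imwrite("pics/w3.png",c["pixels"]);np.save("w3.npy",dict(c=c,ob=ob),allow_pickle=True)
```

```text
[0.4985 0.4079 0.1976] 0.023672490671012184
[0.4985 0.4073 0.198 ] 0.017037868731003315
[0.4987 0.4072 0.1985] 0.012635552782205737
[0.499  0.4072 0.1989] 0.010403071724908149
```

View pics/w3.png

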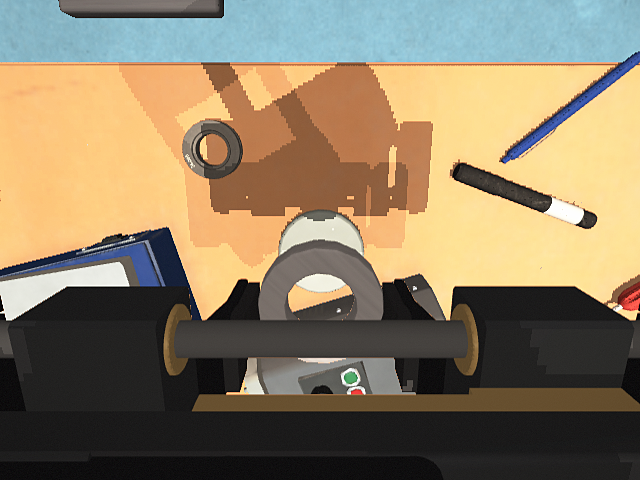

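The stand's rim shows at u = 279 and 363 around v≈250, and its far edge at (323,292) through the held ring.

Run:
```python
from h import *
w=np.load("w3.npy",allow_pickle=True).item();c,ob=w["c"],w["ob"]
for u,v in((279,250),(363,250),(323,292),(321,210)):print(u,v,ray(c,u,v,.012,ob).round(4))
m=notorange(c["pixels"]);print(ringfit(c,ob,205,130,.013,.0235,m))
# rim edge points: colour transition along rows, sub-rows, left and right
a=cv2.cvtColor(c["pixels"],cv2.COLOR_BGR2HSV)[...,1]
for v in range(222,268,6):
    row=a[v,250:400]<80;k=np.flatnonzero(row)+250;
    if len(k):print(v,k[0],k[-1],ray(c,k[0],v,.012,ob)[:2].round(4),ray(c,k[-1],v,.012,ob)[:2].round(4))
for u in range(305,345,6):
    k=[v for v in range(276,310) if a[v,u]<80 and a[v+1,u]>=80];print(u,k,[ray(c,u,v+.5,.012,ob)[:2].round(4) for v in k[:1]])
# two-view post in side image now
d=cams.camera("side");np.save("side1.npy",d,allow_pickle=True)
```

```text
279 250 [0.5268 0.3708 0.012 ]
363 250 [0.5268 0.444  0.012 ]
323 292 [0.5661 0.4092 0.012 ]
321 210 [0.4914 0.4074 0.012 ]
(array([0.4412, 0.3184]), 82, 0.35, 23.4)
222 291 351 [0.5018 0.3817] [0.5018 0.433 ]
228 286 356 [0.5071 0.3773] [0.5071 0.4374]
234 282 359 [0.5124 0.3738] [0.5124 0.4401]
240 280 361 [0.5178 0.3719] [0.5177 0.442 ]
246 279 362 [0.5232 0.3709] [0.5231 0.443 ]
252 279 363 [0.5286 0.3707] [0.5286 0.444 ]
258 277 363 [0.5341 0.3688] [0.5341 0.4442]
264 272 369 [0.5397 0.3643] [0.5396 0.4496]
305 [289] [array([0.5637, 0.3931])]
311 [291] [array([0.5656, 0.3984])]
317 [292] [array([0.5666, 0.4038])]
323 [291] [array([0.5656, 0.4092])]
329 [291, 300] [array([0.5656, 0.4146])]
335 [289] [array([0.5637, 0.42  ])]
341 [287] [array([0.5618, 0.4253])]
```

Request:
send_rows:
  moves: [0.3,1.5,0,-2,0,0,0,0.3,3.1,0,-5,0,0,0,0.3,3.1,0,-9,0,0,0,0.3,3.1,0,-12,0,0,0,0.3,3.1,0,-12.4,0,0,0]

```text
time: 4.58
position: [0.5272, 0.4055, 0.0696]
tool_rot: [0.0, 1.0, -0.003, -0.005]
ft_force: [-1.1, -0.3, -2.4]
grip_width: 0.0534
grip_force: 20.0
```

Request:
send_rows:
  moves: [0.3,0,0,0,0,0,0,0.3,0,0,0,0,0,0,0.3,0,0,0,0,0,0]

```text
time: 4.83
position: [0.5327, 0.4096, 0.0784]
tool_rot: [-0.0, 1.0, 0.001, 0.002]
ft_force: [0.8, 0.3, -1.2]
grip_width: 0.0526
grip_force: 20.0
```

Request:
send_rows:
  moves: [0.3,0,0,-1,0,0,0,0.3,0,0,-2,0,0,0,0.3,0,0,-3,0,0,0,0.3,0,0,-3.6,0,0,0,0.3,0,0,-4,0,0,0]

```text
time: 5.25
position: [0.5301, 0.4083, 0.034]
tool_rot: [-0.0, 1.0, -0.001, -0.001]
ft_force: [0.8, -0.8, -1.9]
grip_width: 0.0528
grip_force: 20.0
```

Request:
send_rows:
  moves: [0.3,0,0,0,0,0,0,0.3,0,0,0,0,0,0,0.3,0,0,0,0,0,0,0.3,0,0,0,0,0,0]

```text
time: 5.58
position: [0.5313, 0.4089, 0.036]
tool_rot: [-0.0, 1.0, 0.0, 0.0]
ft_force: [-0.8, 0.5, -1.6]
grip_width: 0.0527
grip_force: 20.0
```

Request:
send_rows:
  moves: [0.3,0,0,-0.2,0,0,0,0.3,0,0,-0.3,0,0,0,0.3,0,0,-0.3,0,0,0,0.8,0,0,-0.3,0,0,0,0.85,0,0,-0.3,0,0,0]

```text
time: 6.0
position: [0.5312, 0.4088, 0.0329]
tool_rot: [-0.0, 1.0, 0.0, 0.0]
ft_force: [0.3, -0.2, -0.3]
grip_width: 0.0599
grip_force: 0.0
```

Request:
send_rows:
  moves: [0.85,0,0,0,0,0,0,0.85,0,0,0,0,0,0,0.85,0,0,0,0,0,0,0.85,0,0,1,0,0,0,0.85,0,0,3,0,0,0]

```text
time: 6.42
position: [0.5291, 0.4076, 0.0607]
tool_rot: [-0.0, 1.0, -0.001, -0.003]
ft_force: [-0.1, -0.0, 0.4]
grip_width: 0.0735
grip_force: 0.0
```

Request:
send_rows:
  moves: [0.85,0,0,4,0,0,0,0.85,0,0,8,0,0,0,0.85,0,0,12,0,0,0,0.85,0,0,13,0,0,0,0.85,0,0,13,0,0,0]

```text
time: 6.83
position: [0.5336, 0.4101, 0.1984]
tool_rot: [-0.0, 1.0, 0.003, 0.005]
ft_force: [0.5, 0.9, -0.6]
grip_width: 0.0738
grip_force: 0.0
```

Run:
```python
from h import *
ob=monitor.get_obs();c=cams.camera("wrist");np.save("w4.npy",dict(c=c,ob=ob),allow_pickle=True);print(np.round(ob["position"],4))
d=cams.camera("side");np.save("side2.npy",d,allow_pickle=True)
a=cv2.resize(c["pixels"][150:330,200:440],(480,360),interpolation=cv2.INTER_CUBIC)
b=cv2.resize(d["pixels"][290:370,220:330],(495,360),interpolation=cv2.INTER_CUBIC)
o=np.hstack([a,b]);cv2.imwrite("pics/p4.png",cv2.resize(o,(800,295)))
```

```text
[0.5336 0.4101 0.1984]
```

View pics/p4.png

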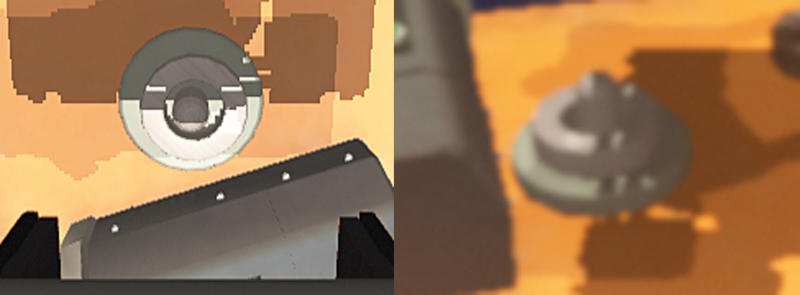

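Steel ring lies flat on the round stand with the post through it (crop (190,105)); the offset is small. Next is the wide black ring.

Request:
send_rows:
  moves: [1,-1.5,-3.5,0,0,0,0,1,-3,-7,0,0,0,0,1,-4.5,-10.5,0,0,0,0,1,-6,-14,0,0,0,0,1,-7,-17.5,0,0,0,0]

```text
time: 7.35
position: [0.4569, 0.2318, 0.1899]
tool_rot: [-0.001, 1.0, -0.001, -0.004]
ft_force: [1.3, -0.6, 0.1]
grip_width: 0.0866
grip_force: 0.0
```

Request:
send_rows:
  moves: [1,-0.5,-3.5,0,0,0,0,1,-1,-7,0,0,0,0,1,-1.5,-10.5,0,0,0,0,1,-1.5,-13.5,0,0,0,0,1,-1.5,-14,0,0,0,0]

```text
time: 7.77
position: [0.4438, 0.0902, 0.1905]
tool_rot: [0.002, 1.0, -0.001, -0.003]
ft_force: [0.0, 0.1, -0.1]
grip_width: 0.087
grip_force: 0.0
```

Request:
send_rows:
  moves: [1,0,0,0,0,0,0,1,0,0,0,0,0,0,1,0,0,0,0,0,0,1,0,0,0,0,0,0]

```text
time: 8.1
position: [0.4456, 0.0949, 0.192]
tool_rot: [-0.001, 1.0, 0.0, -0.001]
ft_force: [-0.4, 0.2, 0.1]
grip_width: 0.0871
grip_force: 0.0
```

Run:
```python
from h import *
ob=monitor.get_obs();c=cams.camera("wrist");np.save("w5.npy",dict(c=c,ob=ob),allow_pickle=True);print(np.round(ob["position"],4),np.abs(ob["joint_velocities"]).max())
cv2.imwrite("pics/w5.png",c["pixels"])
print(proj(c,[.47,.095,.011],ob),proj(c,[.43,-.06,.012],ob))
```

```text
[0.4456 0.0949 0.192 ] 0.007426696267255328
[320.50357443 247.98780666] [132.94727391 201.33610589]
```

View pics/w5.png

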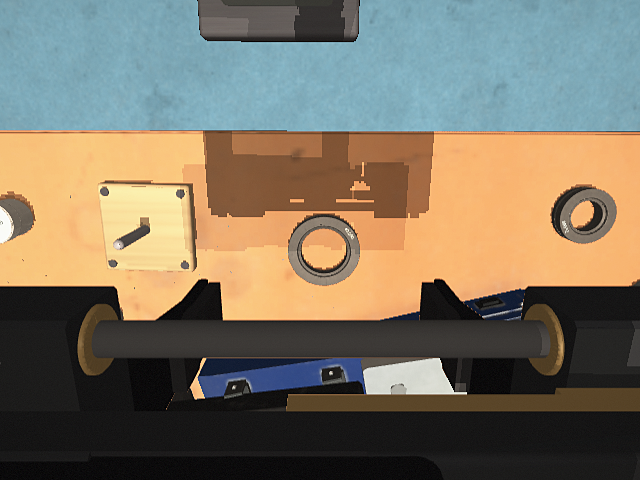

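Wide ring is at (323,250); the tall stand's screws are at (104,190), (182,191), (112,264), (186,265), its post foot at (145,222) and tip at (118,244).

Run:
```python
from h import *
w=np.load("w5.npy",allow_pickle=True).item();c,ob=w["c"],w["ob"]
m=notorange(c["pixels"]);print("wide",ringfit(c,ob,323,218,.011,.031,m))
S=np.array([ray(c,u,v,.012,ob)[:2] for u,v in((104,191),(182,191),(113,265),(186,265))]);print(S.round(4),S.mean(0).round(4))
print("tip",ray(c,119,244,.060,ob).round(4),"foot",ray(c,146,221,.014,ob).round(4))
g=cv2.cvtColor(c["pixels"],cv2.COLOR_BGR2GRAY)
t=g[175:280,95:200]<75;n,l,st,ce=cv2.connectedComponentsWithStats(t.astype(np.uint8));print([(st[i,4],(ce[i]+[95,175]).round(1)) for i in range(1,n) if st[i,4]>12])
```

```text
wide (array([0.4721, 0.0976]), 93, 0.31, 30.8)
[[ 0.4215 -0.0827]
 [ 0.4213 -0.0188]
 [ 0.4855 -0.0839]
 [ 0.4853 -0.021 ]] [ 0.4534 -0.0516]
tip [ 0.453  -0.0513  0.06  ] foot [ 0.4461 -0.0502  0.014 ]
[(np.int32(17), array([180.9, 184.1])), (np.int32(47), array([192.3, 216.1])), (np.int32(254), array([134.6, 235.4])), (np.int32(52), array([194.7, 251.7]))]
```

Run:
```python
from h import *
P=[]
for n in("scene","side"):
    c=np.load(n+"0.npy",allow_pickle=True).item();P.append(cloud(c)[c["range_z"]>0])
P=np.vstack(P);P=P[(P[:,2]>.055)&(P[:,2]<.12)&(P[:,0]>.47)&(P[:,0]<.7)]
for y in np.arange(-.06,.3,.03):
    Q=P[np.abs(P[:,1]-y)<.015];
    if len(Q):print(round(y,2),np.percentile(Q[:,0],[0,3,10]).round(3))
```

```text
-0.06 [0.598 0.6   0.603]
-0.03 [0.593 0.596 0.6  ]
0.0 [0.576 0.59  0.593]
0.03 [0.573 0.58  0.585]
0.06 [0.573 0.576 0.58 ]
0.09 [0.554 0.56  0.572]
0.12 [0.535 0.54  0.551]
0.15 [0.529 0.534 0.539]
0.18 [0.524 0.529 0.534]
0.21 [0.518 0.523 0.527]
0.24 [0.512 0.517 0.522]
0.27 [0.507 0.514 0.522]
```

Request:
send_rows:
  moves: [1,1.5,0.2,-2,0,0,0.1,1,2.6,0.2,-5,0,0,0.2,1,2.6,0.2,-9,0,0,0.2,1,2.6,0.2,-12,0,0,0.2,1,2.6,0.2,-12,0,0,0.2]

```text
time: 8.57
position: [0.4683, 0.0966, 0.0677]
tool_rot: [-0.101, 0.995, 0.001, -0.006]
ft_force: [-0.4, -0.6, -0.2]
grip_width: 0.0868
grip_force: 0.0
```

Request:
send_rows:
  moves: [1,0,0,0,0,0,0,1,0,0,0,0,0,0,1,0,0,0,0,0,0,1,0,0,0,0,0,0]

```text
time: 8.9
position: [0.4733, 0.0959, 0.0745]
tool_rot: [-0.1, 0.995, -0.0, 0.002]
ft_force: [-0.5, -0.7, 0.7]
grip_width: 0.0871
grip_force: 0.0
```

Request:
send_rows:
  moves: [1,-0.1,0.15,-2,0,0,0,1,-0.1,0.15,-4,0,0,0,1,-0.1,0.15,-5.6,0,0,0,1,-0.1,0.15,-5.8,0,0,0,1,-0.1,0.15,-5.8,0,0,0]

```text
time: 9.32
position: [0.4714, 0.0972, 0.0152]
tool_rot: [-0.1, 0.995, -0.0, 0.0]
ft_force: [0.9, 0.2, -0.4]
grip_width: 0.0868
grip_force: 0.0
```

Request:
send_rows:
  moves: [0.4,0,0,0,0,0,0,0.4,0,0,0,0,0,0,0.4,0,0,0,0,0,0,0.4,0,0,0,0,0,0,0.4,0,0,0,0,0,0]

```text
time: 9.73
position: [0.4713, 0.0972, 0.015]
tool_rot: [-0.1, 0.995, -0.0, 0.0]
ft_force: [-0.3, -0.2, -0.7]
grip_width: 0.0616
grip_force: 0.0
```

Request:
send_rows:
  moves: [0.4,0,0,0,0,0,0,0.4,0,0,2,0,0,0,0.4,0,0,6,0,0,0,0.4,0,0,10,0,0,0,0.4,0,0,10,0,0,0]

```text
time: 10.15
position: [0.4747, 0.0973, 0.12]
tool_rot: [-0.1, 0.995, -0.001, 0.006]
ft_force: [1.6, -0.0, -1.4]
grip_width: 0.0593
grip_force: 19.8
```

Request:
send_rows:
  moves: [0.4,-0.5,-3.5,0,0,0,0,0.4,-1,-7.5,0,0,0,0,0.4,-1.5,-11,0,0,0,0,0.4,-1.9,-14,0,0,0,0,0.4,-1.9,-14.9,0,0,0,0]

```text
time: 10.57
position: [0.4515, -0.0551, 0.1141]
tool_rot: [-0.099, 0.995, -0.0, -0.0]
ft_force: [-0.4, 0.2, -0.9]
grip_width: 0.0592
grip_force: 19.8
```

Request:
send_rows:
  moves: [0.4,0,0,0,0,0,0,0.4,0,0,0,0,0,0,0.4,0,0,0,0,0,0,0.4,0,0,0,0,0,0,0.4,0,0,0,0,0,0]

```text
time: 10.98
position: [0.4518, -0.0505, 0.1144]
tool_rot: [-0.101, 0.995, 0.0, -0.0]
ft_force: [-0.2, 0.5, -2.0]
grip_width: 0.0593
grip_force: 19.8
```

Run:
```python
from h import *
ob=monitor.get_obs();c=cams.camera("wrist");np.save("w6.npy",dict(c=c,ob=ob),allow_pickle=True);print(np.round(ob["position"],4),np.abs(ob["joint_velocities"]).max())
d=cams.camera("scene");np.save("scene6.npy",d,allow_pickle=True)
a=cv2.resize(c["pixels"][150:390,160:480],(480,360),interpolation=cv2.INTER_CUBIC)
b=cv2.resize(d["pixels"][210:300,310:420],(440,360),interpolation=cv2.INTER_CUBIC)
cv2.imwrite("pics/p6.png",cv2.resize(np.hstack([a,b]),(800,313)))
```

```text
[ 0.4518 -0.0505  0.1144] 0.003078866759816484
```

View pics/p6.png

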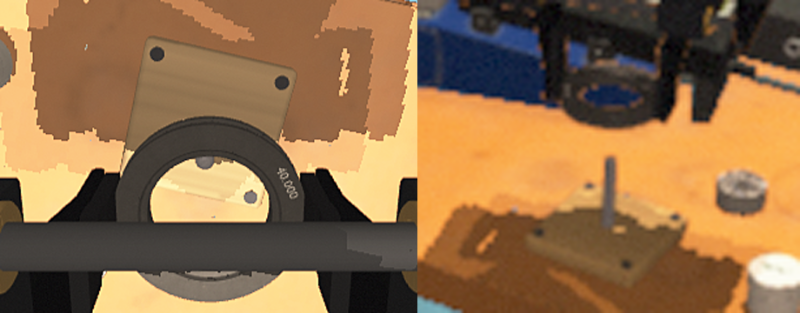

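Ring is held level and centred, with the post tip visible in its hole (crop (205,162)). Lowering it.

Request:
send_rows:
  moves: [0.4,0.1,-0.1,-2.5,0,0,0,0.4,0.1,-0.1,-5,0,0,0,0.4,0.1,-0.1,-7,0,0,0,0.4,0.1,-0.1,-8,0,0,0,0.4,0.1,-0.1,-8.5,0,0,0]

```text
time: 11.5
position: [0.4523, -0.0521, 0.0281]
tool_rot: [-0.101, 0.995, 0.001, -0.001]
ft_force: [-0.8, 1.3, -1.1]
grip_width: 0.0594
grip_force: 19.8
```

Request:
send_rows:
  moves: [0.4,0,0,0,0,0,0,0.4,0,0,0,0,0,0,0.4,0,0,0,0,0,0]

```text
time: 11.75
position: [0.4535, -0.0528, 0.0302]
tool_rot: [-0.1, 0.995, -0.0, 0.001]
ft_force: [-0.1, 0.2, -1.3]
grip_width: 0.0595
grip_force: 19.8
```

Request:
send_rows:
  moves: [0.4,-0.05,0.1,-0.2,0,0,0,0.4,-0.05,0.1,-0.3,0,0,0,0.4,-0.05,0.1,-0.3,0,0,0,1,-0.05,0.1,-0.3,0,0,0,1,-0.05,0.1,-0.3,0,0,0]

```text
time: 12.17
position: [0.4527, -0.0519, 0.0268]
tool_rot: [-0.1, 0.995, -0.0, 0.0]
ft_force: [-0.6, 0.4, 0.4]
grip_width: 0.0663
grip_force: 0.0
```

Request:
send_rows:
  moves: [1,0,0,0,0,0,0,1,0,0,0,0,0,0,1,0,0,0,0,0,0,1,0,0,1.5,0,0,0,1,0,0,4,0,0,0]

```text
time: 12.58
position: [0.451, -0.0514, 0.0653]
tool_rot: [-0.1, 0.995, 0.001, -0.002]
ft_force: [-0.1, -0.7, 0.6]
grip_width: 0.0865
grip_force: 0.0
```

Request:
send_rows:
  moves: [1,0,0,3,0,0,0,1,0,0,6,0,0,0,1,0,0,9,0,0,0,1,0,3.5,11,0,0,0,1,-0.5,7,13,0,0,-0.1]

```text
time: 13.0
position: [0.4493, 0.0173, 0.1985]
tool_rot: [-0.047, 0.999, -0.001, 0.002]
ft_force: [0.8, 1.0, 0.9]
grip_width: 0.0872
grip_force: 0.0
```

Request:
send_rows:
  moves: [1,0,3.5,0,0,0,-0.1,1,0,7,0,0,0,-0.1,1,-0.5,11,0,0,0,-0.1,1,-1,14.5,0,0,0,-0.1,1,-1,18,0,0,0,-0.1]

```text
time: 13.42
position: [0.4356, 0.1998, 0.1965]
tool_rot: [-0.001, 1.0, -0.0, -0.001]
ft_force: [0.7, -0.0, 0.5]
grip_width: 0.0867
grip_force: 0.0
```

Request:
send_rows:
  moves: [1,0,3.5,-1,0,0,0,1,0,7,-3,0,0,0,1,0,11,-5,0,0,0,1,0,11.5,-8,0,0,0,1,0,11.5,-8,0,0,0]

```text
time: 13.83
position: [0.434, 0.3143, 0.1118]
tool_rot: [-0.002, 1.0, -0.002, -0.004]
ft_force: [-0.5, -0.6, -0.3]
grip_width: 0.0869
grip_force: 0.0
```

Request:
send_rows:
  moves: [0.8,0,0,0,0,0,0,0.8,0,0,0,0,0,0,0.8,0,0,0,0,0,0]

```text
time: 14.08
position: [0.4384, 0.3124, 0.118]
tool_rot: [0.0, 1.0, 0.0, 0.001]
ft_force: [0.4, 0.1, -0.1]
grip_width: 0.0747
grip_force: 0.0
```

Run:
```python
from h import *
ob=monitor.get_obs();c=cams.camera("wrist");np.save("w7.npy",dict(c=c,ob=ob),allow_pickle=True);print(np.round(ob["position"],4),np.abs(ob["joint_velocities"]).max())
d=cams.camera("scene");np.save("scene7.npy",d,allow_pickle=True)
a=cv2.resize(c["pixels"][150:390,160:480],(480,360),interpolation=cv2.INTER_CUBIC)
b=cv2.resize(d["pixels"][230:320,310:420],(440,360),interpolation=cv2.INTER_CUBIC)
cv2.imwrite("pics/p7.png",cv2.resize(np.hstack([a,b]),(800,313)))
print(proj(c,[.4412,.3184,.013],ob)); 
m=notorange(c["pixels"]);u,v=proj(c,[.4412,.3184,.013],ob);print(ringfit(c,ob,u,v-35,.013,.0235,m))
```

```text
[0.4384 0.3124 0.118 ] 0.01103039296989423
[329.61309013 248.79024323]
(array([0.4404, 0.3174]), 92, 0.25, 23.5)
```

View pics/p7.png

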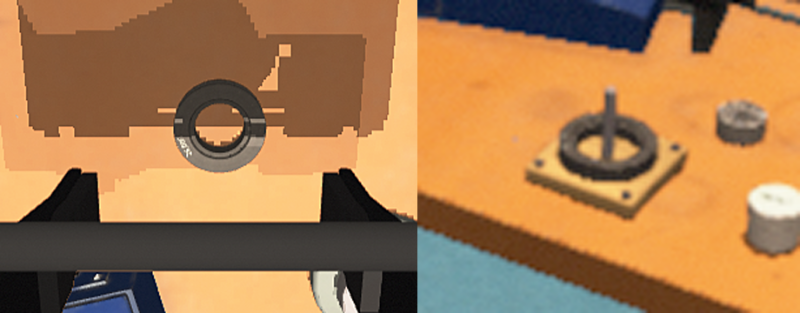

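Wide ring lies flat on the tall stand with the post through it (right crop (608,145)). Small black ring sits between the fingers at (.4404,.3174). Grasping it.

Request:
send_rows:
  moves: [0.8,0.2,0.5,-3,0,0,0,0.8,0.2,0.5,-6,0,0,0,0.8,0.2,0.5,-8,0,0,0,0.8,0.2,0.5,-9.6,0,0,0,0.8,0.2,0.5,-10,0,0,0]

```text
time: 14.6
position: [0.439, 0.317, 0.0154]
tool_rot: [0.0, 1.0, -0.001, -0.001]
ft_force: [0.5, 0.7, 0.8]
grip_width: 0.0699
grip_force: 0.0
```

Request:
send_rows:
  moves: [0.8,0,0,0,0,0,0,0.3,0,0,0,0,0,0,0.3,0,0,0,0,0,0,0.3,0,0,0,0,0,0,0.3,0,0,0,0,0,0]

```text
time: 15.02
position: [0.4401, 0.3185, 0.0177]
tool_rot: [-0.0, 1.0, 0.0, 0.001]
ft_force: [0.4, 0.2, -0.3]
grip_width: 0.0509
grip_force: 0.0
```

Request:
send_rows:
  moves: [0.3,0,0,0,0,0,0,0.3,0,0,0,0,0,0,0.3,0,0,0,0,0,0]

```text
time: 15.27
position: [0.4399, 0.3183, 0.0174]
tool_rot: [-0.001, 1.0, 0.0, 0.001]
ft_force: [-0.0, -0.1, 6.0]
grip_width: 0.0443
grip_force: 19.9
```

Request:
send_rows:
  moves: [0.3,0,0,2,0,0,0,0.3,0,0,6,0,0,0,0.3,0,0,10,0,0,0,0.3,0,-3,12,0,0,0,0.3,0,-6,13,0,0,0]

```text
time: 15.68
position: [0.4413, 0.2594, 0.1498]
tool_rot: [-0.002, 1.0, 0.001, 0.004]
ft_force: [-0.7, -0.1, -1.2]
grip_width: 0.0445
grip_force: 19.8
```

Request:
send_rows:
  moves: [0.3,0.3,-3.5,0,0,0,0,0.3,0.6,-7,0,0,0,0,0.3,0.9,-10.5,0,0,0,0,0.3,1.2,-14,0,0,0,0,0.3,1.3,-17.5,0,0,0,0]

```text
time: 16.1
position: [0.4525, 0.0817, 0.1466]
tool_rot: [-0.001, 1.0, 0.0, 0.0]
ft_force: [-0.0, 0.5, -2.3]
grip_width: 0.0446
grip_force: 19.8
```

Request:
send_rows:
  moves: [0.3,0,-3.5,0,0,0,0,0.3,0,-7,0,0,0,0,0.3,0,-10.5,0,0,0,0,0.3,0,-13,-2,0,0,0,0.3,0,-13.5,-3,0,0,0]

```text
time: 16.52
position: [0.4535, -0.0558, 0.116]
tool_rot: [0.002, 1.0, -0.001, 0.001]
ft_force: [-0.2, 0.2, -1.6]
grip_width: 0.0445
grip_force: 19.8
```

Request:
send_rows:
  moves: [0.3,0,0,0,0,0,0,0.3,0,0,0,0,0,0,0.3,0,0,0,0,0,0,0.3,0,0,0,0,0,0,0.3,0,0,0,0,0,0]

```text
time: 16.93
position: [0.4527, -0.0509, 0.1171]
tool_rot: [-0.001, 1.0, -0.0, 0.0]
ft_force: [0.1, -0.0, -1.9]
grip_width: 0.044
grip_force: 19.8
```

Run:
```python
from h import *
ob=monitor.get_obs();c=cams.camera("wrist");print(np.round(ob["position"],4),np.abs(ob["joint_velocities"]).max())
d=cams.camera("scene")
a=cv2.resize(c["pixels"][150:390,160:480],(480,360),interpolation=cv2.INTER_CUBIC)
b=cv2.resize(d["pixels"][210:300,310:420],(440,360),interpolation=cv2.INTER_CUBIC)
cv2.imwrite("pics/p8.png",cv2.resize(np.hstack([a,b]),(800,313)))
```

```text
[ 0.4527 -0.0509  0.1171] 0.0019389344579730584
```

View pics/p8.png

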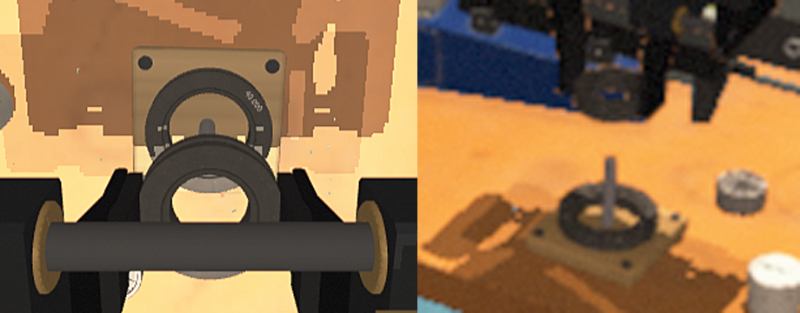

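Small ring is held over the post, which lines up under the hole. Lowering it with force checks.

Request:
send_rows:
  moves: [0.3,0,0,-2,0,0,0,0.3,0,0,-3.5,0,0,0,0.3,0,0,-4.2,0,0,0,0.3,0,0,-4.7,0,0,0,0.3,0,0,-5,0,0,0]

```text
time: 17.45
position: [0.4525, -0.0516, 0.0662]
tool_rot: [-0.001, 1.0, 0.0, -0.0]
ft_force: [0.0, -0.3, -1.5]
grip_width: 0.0445
grip_force: 19.8
```

Request:
send_rows:
  moves: [0.3,0,0,-0.6,0,0,0,0.3,0,0,-1.2,0,0,0,0.3,0,0,-1.8,0,0,0,0.3,0,0,-2.2,0,0,0,0.3,0,0,-2.2,0,0,0]

```text
time: 17.87
position: [0.4521, -0.0517, 0.0438]
tool_rot: [-0.0, 1.0, 0.0, -0.001]
ft_force: [-0.4, 0.1, -1.2]
grip_width: 0.0448
grip_force: 19.8
```

Request:
send_rows:
  moves: [0.3,0,0,-0.1,0,0,0,0.3,0,0,-0.2,0,0,0,0.3,0,0,-0.3,0,0,0,0.3,0,0,-0.3,0,0,0]

```text
time: 18.2
position: [0.4525, -0.0519, 0.0416]
tool_rot: [-0.0, 1.0, -0.0, 0.0]
ft_force: [-0.3, -0.3, -0.5]
grip_width: 0.0441
grip_force: 19.8
```

Request:
send_rows:
  moves: [0.8,0,0,0,0,0,0,0.8,0,0,0,0,0,0,0.8,0,0,0,0,0,0,0.8,0,0,0,0,0,0,0.8,0,0,2,0,0,0]

```text
time: 18.62
position: [0.4509, -0.0513, 0.0597]
tool_rot: [-0.0, 1.0, 0.001, -0.003]
ft_force: [-0.1, -0.6, -0.4]
grip_width: 0.0666
grip_force: 0.0
```

Request:
send_rows:
  moves: [0.8,0,0,3,0,0,0,0.8,0,0,6,0,0,0,0.8,0,0,9,0,0,0,0.8,0,-3.5,11,0,0,0,0.8,-0.5,-7,12,0,0,0]

```text
time: 19.03
position: [0.4493, -0.122, 0.1847]
tool_rot: [-0.003, 1.0, -0.001, 0.003]
ft_force: [0.4, -1.4, 0.3]
grip_width: 0.0695
grip_force: 0.0
```

Request:
send_rows:
  moves: [0.8,0,-3.5,0,0,0,0,0.8,0,-7,0,0,0,0,0.8,0,-10.5,0,0,0,0,0.8,0,-14,0,0,0,0,0.8,0,-17.5,0,0,0,0]

```text
time: 19.45
position: [0.4469, -0.2983, 0.1817]
tool_rot: [-0.0, 1.0, 0.0, 0.0]
ft_force: [0.2, 1.3, -1.0]
grip_width: 0.0693
grip_force: 0.0
```

Request:
send_rows:
  moves: [0.8,0,-2,0,0,0,0,0.8,0,-2,0,0,0,0,0.8,0,-2,0,0,0,0,0.8,0,-2,0,0,0,0,0.8,0,-2,0,0,0,0]

```text
time: 19.87
position: [0.447, -0.315, 0.1813]
tool_rot: [-0.001, 1.0, 0.001, -0.001]
ft_force: [-0.6, 0.1, 0.0]
grip_width: 0.0696
grip_force: 0.0
```

Run:
```python
from h import *
ob=monitor.get_obs();c=cams.camera("wrist");np.save("w9.npy",dict(c=c,ob=ob),allow_pickle=True);print(np.round(ob["position"],4),np.abs(ob["joint_velocities"]).max(),ob["q"])
d=cams.camera("scene")
a=cv2.resize(c["pixels"][100:340],(480,180))
b=cv2.resize(d["pixels"][230:320,310:420],(440,360),interpolation=cv2.INTER_CUBIC)
cv2.imwrite("pics/p9.png",cv2.resize(np.hstack([cv2.copyMakeBorder(a,0,180,0,0,cv2.BORDER_CONSTANT),b]),(800,313)))
u,v=proj(c,[.469,-.318,.0105],ob);print(u,v)
hsv=cv2.cvtColor(c["pixels"],cv2.COLOR_BGR2HSV);print(hsv[int(v)-60:int(v)+60:8,int(u)])
```

```text
[ 0.447  -0.315   0.1813] 0.007297318425864077 [-8.18364297e-01  4.97499077e-01  1.68416467e+00  2.80571284e-04
  9.61847579e-01 -2.39128179e+00]
316.5638922481393 248.69618444025423
[[ 13 140 135]
 [ 13 145 135]
 [ 12 147 134]
 [ 13 148 134]
 [ 15 132 242]
 [ 15 118 127]
 [ 14 136 242]
 [ 14 135 243]
 [ 14 135 242]
 [ 14 135 243]
 [ 14 132 131]
 [ 16 130 251]
 [ 18 122 251]
 [ 18 121 251]
 [ 18 119 251]]
```

View pics/p9.png

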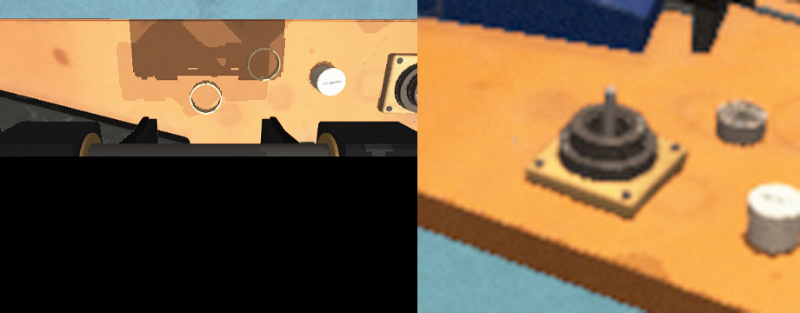

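Tall stand is done: small ring flat on the wide one (right crop (608,140)). The chosen brass ring is at wrist (314,249), with the other brass ring to its left in y at about (404,196).

Run:
```python
from h import *
w=np.load("w9.npy",allow_pickle=True).item();c,ob=w["c"],w["ob"]
g=cv2.cvtColor(c["pixels"],cv2.COLOR_BGR2GRAY)[209:289,275:357]
g=cv2.resize(g,None,fx=4,fy=4,interpolation=cv2.INTER_CUBIC)
for p in (25,35,45):
    C=cv2.HoughCircles(g,cv2.HOUGH_GRADIENT,1,20,param1=120,param2=p,minRadius=70,maxRadius=125)
    if C is not None:
        for x,y,r in C[0][:4]:
            u,v=x/4+275,y/4+209;print(p,u,v,r/4,ray(c,u,v,.0105,ob).round(4))
print(proj(c,[.4895,-.318,.0105],ob)-proj(c,[.469,-.318,.0105],ob))
s=np.load("scene0.npy",allow_pickle=True).item();hs=cv2.cvtColor(s["pixels"],cv2.COLOR_BGR2HSV)[298:328,470:505];
print(hs[15,::2].tolist())
```

```text
25 315.625 250.625 24.475 [ 0.4707 -0.3188  0.0105]
25 315.625 245.125 22.175 [ 0.4659 -0.3188  0.0105]
25 312.375 255.125 28.575 [ 0.4746 -0.3215  0.0105]
25 310.875 248.625 20.625 [ 0.4689 -0.3227  0.0105]
35 315.625 251.625 23.925 [ 0.4715 -0.3188  0.0105]
35 316.125 245.375 22.15 [ 0.4661 -0.3184  0.0105]
45 313.375 251.625 20.275 [ 0.4715 -0.3206  0.0105]
[2.05317330e-03 2.33245479e+01]
[[15, 182, 241], [15, 176, 240], [15, 173, 240], [13, 171, 174], [19, 117, 161], [16, 146, 237], [15, 180, 241], [15, 181, 241], [15, 178, 242], [15, 179, 241], [15, 181, 242], [15, 179, 243], [14, 182, 207], [16, 126, 113], [18, 126, 241], [15, 180, 243], [15, 175, 243], [15, 180, 242]]
```

Request:
send_rows:
  moves: [0.68,1,-0.2,-3,0,0,0,0.68,2.3,-0.4,-6,0,0,0,0.68,2.3,-0.4,-9,0,0,0,0.68,2.3,-0.4,-11,0,0,0,0.68,2.3,-0.4,-11,0,0,0]
  grip_force: 12

```text
time: 20.38
position: [0.4685, -0.3175, 0.0677]
tool_rot: [-0.001, 1.0, 0.003, -0.003]
ft_force: [-0.8, 1.0, -0.5]
grip_width: 0.0594
grip_force: 0.0
```

Request:
send_rows:
  moves: [0.68,0,0,0,0,0,0,0.68,0,0,0,0,0,0,0.68,0,0,0,0,0,0,0.68,0,0,0,0,0,0]

```text
time: 20.72
position: [0.4713, -0.3215, 0.0733]
tool_rot: [-0.001, 1.0, -0.001, 0.001]
ft_force: [-0.7, -0.3, 0.5]
grip_width: 0.0593
grip_force: 0.0
```

Run:
```python
from h import *
ob=monitor.get_obs();c=cams.camera("wrist");np.save("w10.npy",dict(c=c,ob=ob),allow_pickle=True);print(np.round(ob["position"],4))
u0,v0=proj(c,[.4705,-.319,.0105],ob).astype(int);print(u0,v0,proj(c,[.491,-.319,.0105],ob)[1]-v0)
g=cv2.cvtColor(c["pixels"],cv2.COLOR_BGR2GRAY)[v0-70:v0+70,u0-70:u0+70]
g=cv2.resize(g,None,fx=3,fy=3,interpolation=cv2.INTER_CUBIC)
for p in (30,45,60):
    C=cv2.HoughCircles(g,cv2.HOUGH_GRADIENT,1,15,param1=120,param2=p,minRadius=90,maxRadius=150)
    if C is not None:
        for x,y,r in C[0][:4]:
            u,v=x/3+u0-70,y/3+v0-70;print(p,u,v,r/3,ray(c,u,v,.0105,ob).round(4),ray(c,u,v,0,ob).round(4))
```

```text
[ 0.4713 -0.3215  0.0733]
325 264 34.58397575419508
30 326.16666412353516 264.83333587646484 35.533333 [ 0.4707 -0.3186  0.0105] [ 0.4744 -0.3185  0.    ]
30 326.83333587646484 259.5 37.633335 [ 0.4676 -0.3183  0.0105] [ 0.4711 -0.3181  0.    ]
30 321.16666412353516 261.83333587646484 30.333334 [ 0.469  -0.3214  0.0105] [ 0.4725 -0.3214  0.    ]
30 328.83333587646484 270.16666412353516 41.5 [ 0.4739 -0.3171  0.0105] [ 0.4777 -0.3169  0.    ]
45 324.16666412353516 264.16666412353516 36.3 [ 0.4704 -0.3197  0.0105] [ 0.474  -0.3197  0.    ]
```

Request:
send_rows:
  moves: [0.68,0,0.2,-2,0,0,0,0.68,0,0.2,-4,0,0,0,0.68,0,0.2,-5.3,0,0,0,0.68,0,0.2,-5.6,0,0,0,0.68,0,0.2,-5.6,0,0,0]

```text
time: 21.18
position: [0.4703, -0.3187, 0.0155]
tool_rot: [-0.0, 1.0, 0.0, -0.0]
ft_force: [0.2, -0.2, -0.6]
grip_width: 0.0592
grip_force: 0.0
```

Request:
send_rows:
  moves: [0.3,0,0,0,0,0,0,0.3,0,0,0,0,0,0,0.3,0,0,0,0,0,0,0.3,0,0,0,0,0,0,0.3,0,0,0,0,0,0]

```text
time: 21.6
position: [0.4709, -0.3193, 0.0164]
tool_rot: [-0.0, 1.0, -0.001, 0.001]
ft_force: [0.0, 0.7, 2.6]
grip_width: 0.0402
grip_force: 12.0
```

Request:
send_rows:
  moves: [0.3,0,0,0,0,0,0,0.3,0,0,0,0,0,0,0.3,0,0,3,0,0,0,0.3,0,0,6,0,0,0,0.3,0,0,10,0,0,0]

```text
time: 22.02
position: [0.4689, -0.3173, 0.1142]
tool_rot: [-0.0, 1.0, 0.002, -0.002]
ft_force: [1.2, -1.0, -0.2]
grip_width: 0.0399
grip_force: 12.0
```

Request:
send_rows:
  moves: [0.3,0,1,3,0,0,0,0.3,0,3.5,5,0,0,0,0.3,0,7,7,0,0,0,0.3,0,10.5,8,0,0,0,0.3,0,14,8,0,0,0]

```text
time: 22.43
position: [0.4714, -0.1784, 0.1978]
tool_rot: [0.0, 1.0, -0.001, 0.002]
ft_force: [0.4, -0.5, -0.6]
grip_width: 0.0401
grip_force: 12.0
```

Request:
send_rows:
  moves: [0.3,0,3.5,0,0,0,0,0.3,0,7,0,0,0,0,0.3,0,10.5,0,0,0,0,0.3,0,14,0,0,0,0,0.3,0,17.5,0,0,0,0]

```text
time: 22.85
position: [0.4698, -0.0021, 0.1954]
tool_rot: [-0.0, 1.0, 0.0, -0.0]
ft_force: [0.7, 0.0, -0.6]
grip_width: 0.04
grip_force: 12.0
```

Request:
send_rows:
  moves: [0.3,0,3.5,0,0,0,0,0.3,0,7,0,0,0,0,0.3,0,10.5,0,0,0,0,0.3,0,14,0,0,0,0,0.3,0,17.5,0,0,0,0]

```text
time: 23.27
position: [0.4697, 0.1729, 0.1953]
tool_rot: [-0.0, 1.0, -0.0, -0.0]
ft_force: [0.6, 0.2, -0.8]
grip_width: 0.0404
grip_force: 12.0
```

Request:
send_rows:
  moves: [0.3,0.5,3.5,0,0,0,0,0.3,1,7,0,0,0,0,0.3,2,10.5,0,0,0,0,0.3,3,14,0,0,0,0,0.3,4,17,0,0,0,0]

```text
time: 23.68
position: [0.5099, 0.3436, 0.1951]
tool_rot: [-0.001, 1.0, 0.0, -0.0]
ft_force: [0.4, -0.3, -1.0]
grip_width: 0.0405
grip_force: 12.0
```

Request:
send_rows:
  moves: [0.3,1,3.5,-1,0,0,0,0.3,1.8,6.7,-4,0,0,0,0.3,1.8,6.7,-7,0,0,0,0.3,1.8,6.7,-8,0,0,0,0.3,1.8,6.7,-8,0,0,0]

```text
time: 24.1
position: [0.525, 0.4065, 0.1111]
tool_rot: [-0.001, 1.0, -0.003, -0.005]
ft_force: [-0.1, -0.9, -1.0]
grip_width: 0.0403
grip_force: 12.0
```

Request:
send_rows:
  moves: [0.3,0,0,0,0,0,0,0.3,0,0,0,0,0,0,0.3,0,0,0,0,0,0,0.3,0,0,0,0,0,0,0.3,0,0,0,0,0,0]

```text
time: 24.52
position: [0.5293, 0.408, 0.1172]
tool_rot: [-0.0, 1.0, 0.001, 0.001]
ft_force: [0.4, -0.4, -0.3]
grip_width: 0.0403
grip_force: 12.0
```

Request:
send_rows:
  moves: [0.3,-0.05,0,-2,0,0,0,0.3,-0.05,0,-4,0,0,0,0.3,-0.05,0,-5,0,0,0,0.3,-0.05,0,-5.6,0,0,0,0.3,-0.05,0,-6.2,0,0,0]

```text
time: 24.93
position: [0.5282, 0.4082, 0.0534]
tool_rot: [-0.0, 1.0, 0.0, 0.0]
ft_force: [-0.3, 0.4, -1.0]
grip_width: 0.04
grip_force: 12.0
```

Request:
send_rows:
  moves: [0.3,0,0,-0.4,0,0,0,0.3,0,0,-0.8,0,0,0,0.3,0,0,-1.1,0,0,0,0.3,0,0,-1.1,0,0,0,0.3,0,0,-1.1,0,0,0]

```text
time: 25.35
position: [0.5282, 0.4083, 0.0429]
tool_rot: [-0.0, 1.0, 0.0, 0.0]
ft_force: [0.2, -0.2, 0.2]
grip_width: 0.0404
grip_force: 12.0
```

Request:
send_rows:
  moves: [0.68,0,0,0,0,0,0,0.68,0,0,0,0,0,0,0.68,0,0,0,0,0,0,0.68,0,0,0,0,0,0,0.68,0,0,2,0,0,0]

```text
time: 25.77
position: [0.5254, 0.4067, 0.0592]
tool_rot: [-0.0, 1.0, -0.002, -0.003]
ft_force: [-0.8, 0.1, 0.6]
grip_width: 0.0579
grip_force: 0.0
```

Request:
send_rows:
  moves: [0.68,0,0,3,0,0,0,0.68,0,0,6,0,0,0,0.68,0,0,10,0,0,0,0.68,0,0,13,0,0,0,0.68,0,0,13,0,0,0]

```text
time: 26.18
position: [0.5319, 0.4105, 0.2007]
tool_rot: [-0.001, 1.0, 0.004, 0.007]
ft_force: [0.7, 0.4, 1.0]
grip_width: 0.0592
grip_force: 0.0
```

Request:
send_rows:
  moves: [0.68,0,0,0,0,0,0,0.68,0,0,0,0,0,0,0.68,0,0,0,0,0,0,0.68,0,0,0,0,0,0]

```text
time: 26.52
position: [0.5269, 0.4076, 0.1905]
tool_rot: [-0.0, 1.0, -0.001, -0.002]
ft_force: [1.0, 0.9, 0.1]
grip_width: 0.0593
grip_force: 0.0
```

Run:
```python
from h import *
c=cams.camera("wrist");d=cams.camera("side");s=cams.camera("scene")
a=cv2.resize(c["pixels"][150:330,200:440],(400,300),interpolation=cv2.INTER_CUBIC)
b=cv2.resize(d["pixels"][290:365,220:320],(400,300),interpolation=cv2.INTER_CUBIC)
e=cv2.resize(s["pixels"][225:335,310:530],(800,300)[:1]+(300,),interpolation=cv2.INTER_CUBIC)
cv2.imwrite("pics/p11.png",np.vstack([np.hstack([a,b]),e]))
```

```text
(no output)
```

View pics/p11.png

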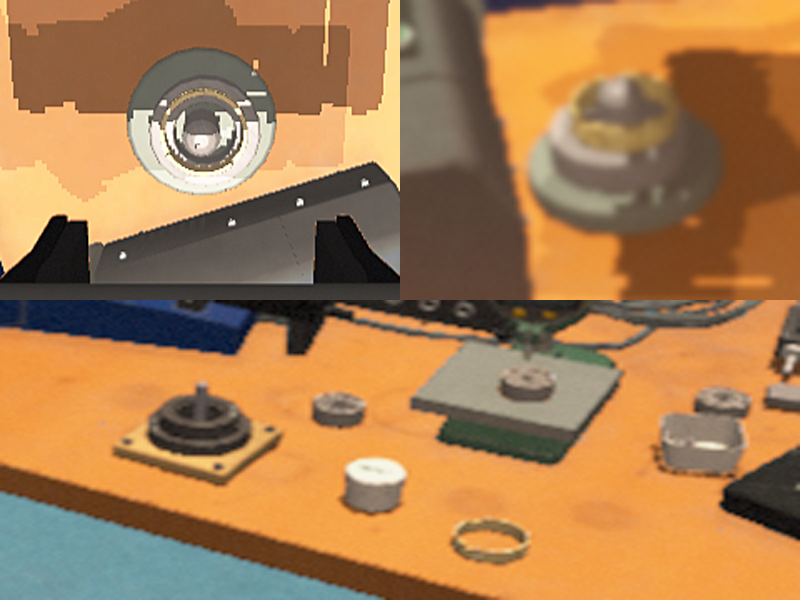

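Brass ring lies flat on the steel ring around the thick post (top left (203,130)). Both black rings are on the tall stand, and the pot, the disc and the other brass ring haven't moved. Handing in.

```bash
python3 -c "
from rig import workorder
print(workorder.hand_in())"
```

```text
the job is handed in; nothing more can be done
None
```

All four rings are on their stands with the wider ring underneath on each (wide then small black on the tall post, steel then brass on the short post), and the job was handed in at about 27 s; the hand-in call gave no verdict.

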